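# Find the full gauge case by its weight and put it on the measuring plate

## Robot

A 6-joint arm with a two-finger parallel gripper is mounted at the origin on the work surface. World frame = base frame: x ahead of the robot, y to its left, z up, the work surface at z = 0. Lengths are in m, angles in rad, forces in N, time in s.
With the tool pointing down it reaches from about 0.325 to 0.85 m from the base axis. Payload 15.5 kg.
Tool frame: the origin (TCP) lies on the front face of the gripper's body, between the roots of the fingers; the fingertips stand ctrl.tips_ahead ahead of it and the grasp point (between the pads) lies 60 mm ahead of it (ctrl.tips_ahead is the distance from the TCP to the fingertips, in m); z points along the fingers, y is the direction in which the jaws open and shut (so a half turn about z gives the same grasp; the last joint's range is limited). The gripper opens to 91 mm and grips with 3 to 60 N. Pads are 32 mm wide; open, the fingers measure 118 mm over their backs; the gripper's body (76 mm by 178 mm) begins 60 mm behind the grasp point.
Start: joints at [-1.351, 0.494, 1.345, -0, 1.302, -0.096], TCP at [0.194, -0.594, 0.292] pointing down, gripper open.
Joint ranges: [-2.91, 2.91], [-0.82, 2.16], [0.22, 2.67], [-1.22, 4.37], [0.12, 2.79], [-3.08, 3.08]. Speed limits (rad/s): [1.89, 1.89, 2.57, 3.01, 3.01, 3.01].

## Interface

Orientations are given as a 3x3 rotation matrix whose columns are the frame's x, y, z axes.
In Python, from cell import get_obs, optics, close_job, ctrl gives the robot as it stands.
- The arm moves only by the tool carry_out, never from a script. Its argument "series" is one flat list of numbers, 7 for each row, row after row: the shift along the tool's x, y, z in units of 30 cm (1.0 is 30 cm), then the turn, a rotation vector about the tool's x, y, z in units of 180 degrees (1.0 is 180 degrees), then the gripper command: -1 is fully open, 1 is shut, values between are in proportion. In form: [x, y, z, ax, ay, az, grip, x, y, z, ax, ay, az, grip, ...]. A call has 1 to 12 rows; each row is the pose to reach, as a shift and turn from the pose commanded when the call began, along the tool's axes at that moment, turning the shorter way round; what a row does not reach only later rows make up. A row lasts 1/12 s, in which the tool goes at most 41.7 mm and 7.16 degrees, less where a joint would pass 70% of its speed; a pose out of reach is approached as far as the arm can. A call with a number of a shift or a turn outside -1 to 1 is refused whole. A call with a gripper value outside its range is refused whole. The fingers move at their own pace and stop on an object; "newtons" is the grip in N (left out, the last holds). Time passes only in rows, so rows that repeat a pose let the fingers close. It gives the time, the measured TCP pose, the force and the opening at its end, in the units of the state.
- get_obs(): the state, without advancing time (a new reading comes with each control period).
- optics.grab_frame(name): name is "side" or "top" or "wrist"; returns a dict with "pixels" (384x512x3 uint8, red, green, blue), "range_z" (384x512 float32, m along the optical axis (not along the pixel's ray), 0 where there is no reading), "fx", "fy", "cx", "cy" (pixels), "rvec" (rotation vector, rad) and "tvec" (3), from world to camera coordinates, as OpenCV has them. Camera axes: x right, y down, z forward; pixel columns grow to the right and rows downward; lengths in m; the calibration is good to about 2 mm. A picture is of the moment at which its call begins.
- close_job(): hands the job in, once; it reports no verdict.
The state is a dict: "time_s": time; "joint_pos": joint angles; "joint_velocities": joint speeds; "effort": joint torques, N m; "position": TCP position; "tool_rot": TCP orientation; "ft_force": force on the tool from outside, world axes, zero at the start; "moment": the same for the moment, N m; "width": finger opening in m.
Only numpy, scipy, OpenCV 4.12 (cv2) and the standard library are available. Lean on these libraries where they do the work, as an engineer would, in place of code of your own. Each camera call takes 0.05 s, during which the arm holds its last target.

## Task

Three identical wooden gauge cases lie on the bench; one holds a steel gauge and the other two are empty. Find the full one by its weight: raise one end of a case about a centimetre by its red knob for a moment, with the other end staying on the bench. Then carry the full case by its black handle to the silver plate with the blue base and set it down gently, without dropping it, flat in the middle and lengthwise along the plate, and leave the empty cases lying flat where they were.

Things in the scene. Friction and masses are not known exactly. Their poses are not given: they have to be found in the camera images.
- case_1: one of three identical closed wooden gauge cases, 180 long (its x) x 90 wide (y) x 45 high (z, up), flat on the bench. Origin: centre of underside. Black handle: upright bar on the lid's middle, 64 long (x) x 16 thick (y), 45 to 81 above the underside. Red knob: 28 ball on a thin stem, centre at x = -70, y = 0, z = 71. Exactly one case is full (a steel gauge, centred); which one varies and cannot be seen
- case_2: another case, same sizes, origin and axes as case_1. When a case's knob is pinched with fingers closing along the case's y, the ball turns between them: raising it tips the case about the lower edge of its far end (x = +90). Lids stay shut
- case_3: the third case, same as case_1. A full case weighs 0.75 to 0.95 kg in all, an empty one 0.24 to 0.30 kg; raising the knob end by 10 mm takes a little over half of that weight: 4.2 to 6.5 N if full, 1.3 to 2.3 N if empty, compared with the open hand just before gripping (closing on the ball alone can press it down by some N)
- plate: the fixed measuring plate: silver top on a dark blue base, 240 long (its x) x 170 wide (its y) x 25 mm high, flat on top, no rim. Origin: centre of its underside, z up; the top is 25 mm above it. Nothing stands on it at the start.

How it is judged:
On the way:
1. one end of a case is raised (case tipped by more than 0.03 rad, about 5 mm at the end) while its other end stays down (its middle less than 15 mm up) (((angle between case_1's own z axis and vertical above 0.03 rad and height (world z) of case_1 below 0.015 m) or (angle between case_2's own z axis and vertical above 0.03 rad and height (world z) of case_2 below 0.015 m) or (angle between case_3's own z axis and vertical above 0.03 rad and height (world z) of case_3 below 0.015 m))), for 0.2 s.
At the end, for the whole second after the job is handed in: The full case rests flat (0.05 rad) with its weight (over 5 N) on the plate, centre within 25 mm of the plate's, long side within 0.21 rad of the plate's, either way round; the empty cases lie flat (0.05 rad), at rest, within 40 mm of where they started (((horizontal distance between case_1 and plate below 0.025 m and angle between the x axis of case_1 and the x axis of plate, either way round below 0.21 rad and angle between each of case_1, case_2, case_3's own z axis and vertical below 0.05 rad and contact force between case_1 and plate above 5 N and linear speed of each of case_1, case_2, case_3 below 0.02 m/s and distance of each of case_2, case_3 from where it was at the start of the episode below 0.04 m) or (horizontal distance between case_2 and plate below 0.025 m and angle between the x axis of case_2 and the x axis of plate, either way round below 0.21 rad and angle between each of case_2, case_1, case_3's own z axis and vertical below 0.05 rad and contact force between case_2 and plate above 5 N and linear speed of each of case_2, case_1, case_3 below 0.02 m/s and distance of each of case_1, case_3 from where it was at the start of the episode below 0.04 m) or (horizontal distance between case_3 and plate below 0.025 m and angle between the x axis of case_3 and the x axis of plate, either way round below 0.21 rad and angle between each of case_3, case_1, case_2's own z axis and vertical below 0.05 rad and contact force between case_3 and plate above 5 N and linear speed of each of case_3, case_1, case_2 below 0.02 m/s and distance of each of case_1, case_2 from where it was at the start of the episode below 0.04 m))); the robot touches nothing.
It fails at once if a case is dropped (moves faster than 0.5 m/s with no finger touching it) ((linear speed of case_1 above 0.5 m/s and contact force between the fingers and case_1 below 0.3 N) or (linear speed of case_2 above 0.5 m/s and contact force between the fingers and case_2 below 0.3 N) or (linear speed of case_3 above 0.5 m/s and contact force between the fingers and case_3 below 0.3 N)).
It also fails if it takes over 58 s, if anything falls off the work surface, if the arm or the gripper's body presses on something with over 40 N, if the wrist force passes 120 N, or if a joint passes its speed limit or range.

## Working session

There is one attempt and no reset: what is moved stays moved. The work goes in short steps, Python scripts to look and compute and a tool call to move; the robot and the scene stay as the last step left them, time stands still between calls to the robot, and variables do not carry over. Pictures are saved under pics/ and viewed, and the job is handed in when it is done.

Besides the shell and the picture viewer there is one more tool, called after ">>>" as name(argument=value, ...) on one line, values as JSON. carry_out: Moves the arm, as the interface text tells. Shifts and turns lie within -1 to 1; 1 stands for 30 cm of shift or 180 degrees of turn. Its arguments: {"type":"object","properties":{"series":{"type":"array","items":{"type":"number"}},"newtons":{"type":"number"}},"required":["series"]}

```bash
ls; mkdir -p pics
python3 - <<'E'
from cell import get_obs, optics, ctrl
import cv2, numpy as np
o=get_obs(); print({k:np.round(v,4).tolist() for k,v in o.items()}); print(ctrl.tips_ahead)
for n in ["top","side"]:
    f=optics.grab_frame(n); cv2.imwrite(f"pics/{n}0.png",cv2.cvtColor(f["pixels"],cv2.COLOR_RGB2BGR)); np.savez(f"{n}0.npz",**f)
    print(f["fx"],f["rvec"],f["tvec"])
E
```

```text
pics
{'time_s': 0.0, 'joint_pos': [-1.3505, 0.4942, 1.3461, 0.0, 1.3025, -0.0955], 'joint_velocities': [0.0008, 0.0004, 0.0013, 0.0003, 0.0006, 0.0007], 'effort': [-0.0015, -87.8822, -38.1854, 0.0706, 0.0532, -0.0001], 'position': [0.1941, -0.5938, 0.2916], 'tool_rot': [[0.9505, 0.3106, -0.0003], [0.3106, -0.9505, 0.0012], [0.0001, -0.0012, -1.0]], 'ft_force': [-0.5065, -0.1567, -0.0469], 'moment': [-0.0197, 0.0173, -0.0341], 'width': 0.0909}
0.0783
391.2273518744258 [ 2.16811742 -2.11635249  0.15617158] [-0.01998345  0.52504143  0.86964933]
404.2261113616362 [ 0.64992062 -2.45612065  1.34736463] [0.48157647 0.17194347 0.95537402]
```

View pics/top0.png

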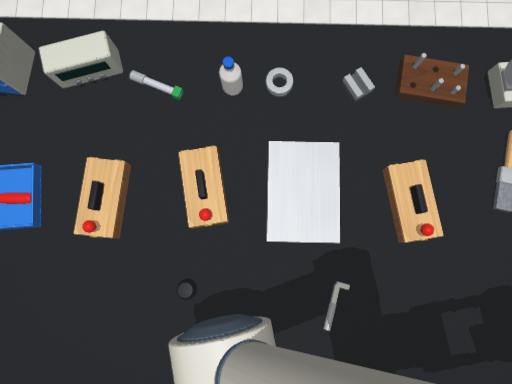

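View pics/side0.png

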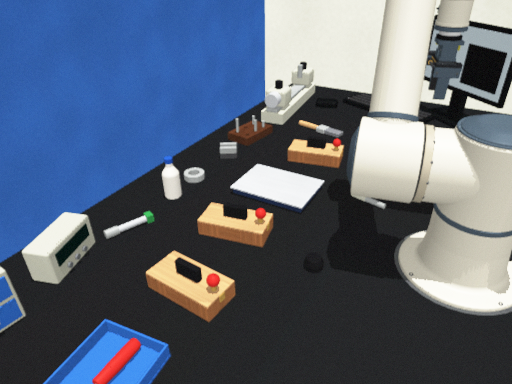

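The top view shows three cases at about (103,198), (203,187) and (413,201), each with its knob at the near end. The silver plate is at (304,192). Next I'll get their poses from the depth data.

```bash
cat > h.py <<'E'
import numpy as np, cv2
def cloud(f):
    R=cv2.Rodrigues(np.array(f["rvec"]))[0]; t=np.array(f["tvec"]).ravel()
    z=f["range_z"].astype(float); v,u=np.mgrid[:z.shape[0],:z.shape[1]]
    P=np.stack([(u-f["cx"])/f["fx"]*z,(v-f["cy"])/f["fy"]*z,z],-1)
    return (P-t)@R, z>0
def analyse(f,zoff=0.0,boxes=None):
    W,ok=cloud(f); rgb=f["pixels"].astype(int); r,g,b=rgb[...,0],rgb[...,1],rgb[...,2]
    H=W[...,2]
    def rect(m):
        p=W[m][:,:2].astype(np.float32); c,s,a=cv2.minAreaRect(p*1000); bx=cv2.boxPoints((c,s,a))
        e=[bx[1]-bx[0],bx[2]-bx[1]]; e=max(e,key=np.linalg.norm); return np.array(c)/1000,s,np.arctan2(e[1],e[0])
    wood=ok&(r>120)&(r-b>50)&(g>80)&(abs(H-.045)<.006+zoff)
    n,l,st,_=cv2.connectedComponentsWithStats(wood.astype(np.uint8))
    for i in range(1,n):
        if st[i,4]<800: continue
        c,s,a=rect(l==i)
        x,y,w,h=st[i,:4]; sub=np.zeros_like(wood); sub[y-8:y+h+8,x-8:x+w+8]=1
        k=sub&ok&(r>120)&(g<60)&(b<60)&(H>.05); kb=W[k].mean(0) if k.any() else None
        hd=sub&ok&(r<70)&(g<70)&(b<70)&(H>.072)
        hc,hs,ha=rect(hd) if hd.sum()>20 else (None,)*3
        print("case px",st[i,:5],"c",np.round(c,4),"size",np.round(s,1),"ang",round(np.degrees(a),1),"H",np.median(H[l==i]).round(4),"knobtop",np.round(kb,4),"handle",hc,hs,ha and np.degrees(ha))
    pl=ok&(abs(r-b)<40)&(r>130)&(abs(H-.025)<.006)
    n,l,st,_=cv2.connectedComponentsWithStats(pl.astype(np.uint8))
    for i in range(1,n):
        if st[i,4]>3000:
            c,s,a=rect(l==i); print("plate",st[i],np.round(c,4),s,np.degrees(a).round(1),np.median(H[l==i]))
E
python3 - <<'E'
import numpy as np
from h import *
analyse(dict(np.load("top0.npz")))
analyse(dict(np.load("side0.npz")))
E
```

```text
case px [ 179  146   49   81 2593] c [0.5386 0.132 ] size [183.8  89.8] ang 10.7 H 0.045 knobtop [0.4684 0.1175 0.081 ] handle [0.53709503 0.13107579] (60.82752227783203, 15.222494125366211) 10.932104
case px [  74  157   51   81 2513] c [0.507  0.3688] size [ 92.4 183.1] ang -4.5 H 0.0446 knobtop [0.4364 0.3707 0.0799] handle [0.50609509 0.3675968 ] (16.236482620239258, 59.94356918334961) -3.8854477
case px [ 388  159   55   83 2566] c [ 0.5168 -0.3587] size [183.3  90.8] ang 11.0 H 0.0453 knobtop [ 0.447  -0.368   0.0808] handle [ 0.51536725 -0.35715265] (60.3243408203125, 14.84274673461914) 13.422054
plate [ 267  141   73  102 7188] [ 0.5356 -0.1038] (169.76832580566406, 239.75648498535156) -0.0 0.025145787066795433
case px [ 197  202   76   33 1126] c [0.5381 0.1353] size [184.   94.8] ang 10.4 H 0.0454 knobtop [0.4661 0.1276 0.0757] handle [0.53824219 0.13421136] (63.20891189575195, 20.77828598022461) 10.36535
case px [ 146  250   88   59 1966] c [0.5057 0.3718] size [ 92.9 183.3] ang -5.2 H 0.0454 knobtop [0.4316 0.3831 0.0759] handle [0.50525473 0.37370181] (14.988619804382324, 61.61948776245117) -2.559762
```

```bash
cat > goto.py <<'E'
import sys,numpy as np
from scipy.spatial.transform import Rotation as Ro
from cell import get_obs
def show(x,y,z,ang):
    o=get_obs(); T=np.array(o["tool_rot"]); p=np.array(o["position"]); a=np.radians(ang)
    G=np.array([[np.cos(a),np.sin(a),0],[np.sin(a),-np.cos(a),0],[0,0,-1.]])
    s=T.T@(np.array([x,y,z])-p)/.3; w=Ro.from_matrix(T.T@G).as_rotvec()/np.pi
    print("t",round(o["time_s"],2),"pos",p.round(4),"ang",np.degrees(np.arctan2(T[1,0],T[0,0])).round(2),"F",np.round(o["ft_force"],2),"w",round(o["width"],4)); print("shift",s.round(4).tolist(),"turn",w.round(4).tolist(),"rows",round(np.linalg.norm(s)*.3/.0417,1),np.degrees(np.linalg.norm(w)*np.pi)/7.16)
if __name__=="__main__": show(*map(float,sys.argv[1:5]))
E
python3 goto.py 0.446 -0.372 0.20 11.3
```

```text
t 0.1 pos [ 0.194  -0.5938  0.2917] ang 18.09 F [-0.65  0.54 -0.1 ] w 0.091
shift [1.0279, -0.4417, 0.3062] turn [-0.0004, -0.0, 0.0377] rows 8.3 0.9488073374216639
```

>>> carry_out(series=[1.0,-0.44,0.2,0,0,0.038,-1,1.0,-0.44,0.2,0,0,0.038,-1,1.0,-0.44,0.2,0,0,0.038,-1,1.0,-0.44,0.2,0,0,0.038,-1,1.0,-0.44,0.2,0,0,0.038,-1,1.0,-0.44,0.2,0,0,0.038,-1,1.0,-0.44,0.2,0,0,0.038,-1,1.0,-0.44,0.2,0,0,0.038,-1,1.0,-0.44,0.2,0,0,0.038,-1,1.0,-0.44,0.2,0,0,0.038,-1,1.0,-0.44,0.2,0,0,0.038,-1], newtons=20)

```text
time_s: 1.02
position: [0.4382, -0.3755, 0.2321]
tool_rot: [[0.981, 0.196, -0.0], [0.196, -0.981, 0.0], [-0.0, -0.0, -1.0]]
ft_force: [-0.8, -1.4, 0.4]
width: 0.0912
```

```bash
python3 goto.py 0.448 -0.372 0.132 11.3
python3 - <<'E'
from cell import optics
import cv2,numpy as np
from h import *
f=optics.grab_frame("wrist"); cv2.imwrite("pics/w1.png",f["pixels"][...,::-1]); analyse(f)
E
```

```text
t 1.02 pos [ 0.4382 -0.3755  0.2321] ang 11.3 F [-0.8  -1.45  0.39] w 0.0912
shift [0.0345, -0.0049, 0.3335] turn [-0.0001, 0.0001, 0.0] rows 2.4 0.0038985021497766888Traceback (most recent call last):
  File "<stdin>", line 4, in <module>
  File "h.py", line 22, in analyse
    print("case px",st[i,:5],"c",np.round(c,4),"size",np.round(s,1),"ang",round(np.degrees(a),1),"H",np.median(H[l==i]).round(4),"knobtop",np.round(kb,4),"handle",hc,hs,ha and np.degrees(ha))
                                                                                                                                           ~~~~~~~~^^^^^^
    return _wrapfunc(a, 'round', decimals=decimals, out=out)
    return _wrapit(obj, method, *args, **kwds)
    result = getattr(arr, method)(*args, **kwds)
TypeError: unsupported operand type(s) for *: 'NoneType' and 'float'
```

View pics/w1.png

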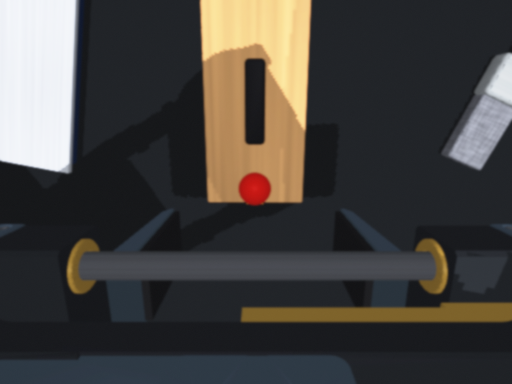

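The wrist view has the knob at (255,188) and the handle at (255,100). Both are midway between the fingers and the case is aligned with the tool, so I'll descend.

>>> carry_out(series=[0.035,-0.005,0.1,0,0,0,-1,0.035,-0.005,0.2,0,0,0,-1,0.035,-0.005,0.28,0,0,0,-1,0.035,-0.005,0.333,0,0,0,-1,0.035,-0.005,0.333,0,0,0,-1,0.035,-0.005,0.333,0,0,0,-1,0.035,-0.005,0.333,0,0,0,-1,0.035,-0.005,0.333,0,0,0,-1])

```text
time_s: 1.73
position: [0.4485, -0.3729, 0.1338]
tool_rot: [[0.981, 0.194, 0.002], [0.194, -0.981, -0.002], [0.001, 0.002, -1.0]]
ft_force: [-0.8, 0.1, -0.5]
width: 0.0912
```

>>> carry_out(series=[0,0,0,0,0,0,1,0,0,0,0,0,0,1,0,0,0,0,0,0,1,0,0,0,0,0,0,1,0,0,0,0,0,0,1,0,0,0,0,0,0,1,0,0,0,0,0,0,1,0,0,0,0,0,0,1])

```text
time_s: 2.4
position: [0.4483, -0.3719, 0.1323]
tool_rot: [[0.981, 0.195, -0.0], [0.195, -0.981, -0.0], [-0.0, -0.0, -1.0]]
ft_force: [-0.5, -0.7, 0.2]
width: 0.0407
```

>>> carry_out(series=[0,0,0,0,0,0,1,0,0,0,0,0,0,1,0,0,0,0,0,0,1,0,0,0,0,0,0,1,0,0,0,0,0,0,1,0,0,0,0,0,0,1])

```text
time_s: 2.9
position: [0.4483, -0.3719, 0.1323]
tool_rot: [[0.981, 0.195, -0.0], [0.195, -0.981, 0.0], [-0.0, -0.0, -1.0]]
ft_force: [-0.2, 0.9, -0.4]
width: 0.0265
```

>>> carry_out(series=[0.003,0,-0.008,0,0,0,1,0.006,0,-0.016,0,0,0,1,0.01,0,-0.025,0,0,0,1,0.014,0,-0.034,0,0,0,1,0.014,0,-0.034,0,0,0,1,0.014,0,-0.034,0,0,0,1,0.014,0,-0.034,0,0,0,1,0.014,0,-0.034,0,0,0,1,0.014,0,-0.034,0,0,0,1])

```text
time_s: 3.65
position: [0.4523, -0.3711, 0.1424]
tool_rot: [[0.981, 0.195, -0.0], [0.195, -0.981, 0.0], [-0.0, -0.0, -1.0]]
ft_force: [-0.3, 0.1, -2.6]
width: 0.0269
```

>>> carry_out(series=[0,0,0,0,0,0,1,0,0,0,0,0,0,1])

```text
time_s: 3.82
position: [0.4524, -0.3711, 0.1424]
tool_rot: [[0.981, 0.195, -0.0], [0.195, -0.981, 0.0], [-0.0, -0.0, -1.0]]
ft_force: [0.8, 0.4, -1.3]
width: 0.0265
```

>>> carry_out(series=[0,0,0,0,0,0,1,0,0,0,0,0,0,1])

```text
time_s: 3.98
position: [0.4524, -0.3711, 0.1425]
tool_rot: [[0.981, 0.195, -0.0], [0.195, -0.981, 0.0], [-0.0, -0.0, -1.0]]
ft_force: [0.5, -0.5, -1.9]
width: 0.0267
```

Run:
```python
from cell import optics,get_obs
import cv2,numpy as np
f=optics.grab_frame("wrist"); cv2.imwrite("pics/w2.png",f["pixels"][...,::-1]); print(get_obs()["ft_force"])
f=optics.grab_frame("side"); cv2.imwrite("pics/s2.png",f["pixels"][...,::-1]); print(get_obs()["ft_force"])
```

```text
[ 0.50320482  0.94288289 -2.80217892]
[ 0.89430404 -0.08283468 -2.56464973]
```

View pics/w2.png

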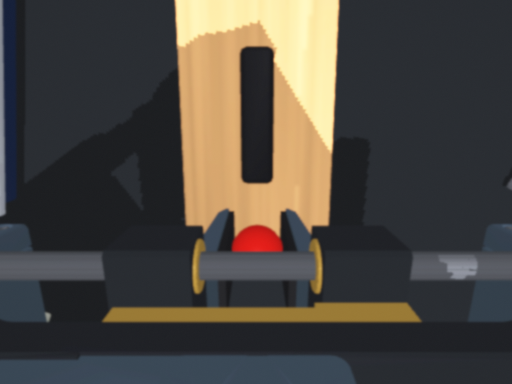

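The knob at (257,243) is held between the pads. The force averages about -2.2 N, which suggests an empty case. Before I trust that, I'll check the case really tipped.

Run:
```python
from cell import optics,get_obs
import cv2,numpy as np
from h import *
f=optics.grab_frame("wrist");W,ok=cloud(f);p=f["pixels"].astype(int)
m=ok&(p[...,0]>100)&(p[...,0]-p[...,2]>50)&(p[...,1]>60); m[195:]=0
q=W[m]; q=q[(q[:,2]>.03)&(q[:,2]<.07)]; A=np.c_[q[:,:2],np.ones(len(q))]
c,*_=np.linalg.lstsq(A,q[:,2],rcond=None); print(len(q),c,np.hypot(*c[:2]),q[:,2].min(),q[:,2].max(),get_obs()["ft_force"])
```

```text
25447 [-0.06326862 -0.01236903  0.08023097] 0.06446635567304285 0.04518269990159466 0.05655961662663657 [ 0.50358857 -0.30100833 -2.13675796]
```

It tipped 0.064 rad at about 2.2 N, so case C is empty. I'll lower it and release.

>>> carry_out(series=[-0.003,0,0.008,0,0,0,1,-0.006,0,0.016,0,0,0,1,-0.01,0,0.025,0,0,0,1,-0.014,0,0.033,0,0,0,1,-0.014,0,0.033,0,0,0,1,-0.014,0,0.033,0,0,0,1,-0.014,0,0.033,0,0,0,-1,-0.014,0,0.033,0,0,0,-1,-0.014,0,0.033,0,0,0,-1,-0.014,0,0.033,0,0,0,-1,-0.014,0,0.033,0,0,0,-1])

```text
time_s: 5.05
position: [0.4483, -0.3719, 0.1327]
tool_rot: [[0.981, 0.195, 0.0], [0.195, -0.981, -0.0], [0.0, 0.0, -1.0]]
ft_force: [0.6, -0.2, -0.0]
width: 0.0567
```

>>> carry_out(series=[0,0,-0.1,0,0,0,-1,0,0,-0.22,0,0,0,-1,0,0,-0.34,0,0,0,-1,0,0,-0.34,0,0,0,-1])

```text
time_s: 5.38
position: [0.4501, -0.3736, 0.2411]
tool_rot: [[0.981, 0.195, 0.006], [0.195, -0.981, -0.006], [0.005, 0.008, -1.0]]
ft_force: [2.2, -0.8, 1.4]
width: 0.0833
```

```bash
python3 goto.py 0.462 0.1185 0.232 10.6
```

```text
t 5.38 pos [ 0.4501 -0.3736  0.2411] ang 11.26 F [ 2.22 -0.82  1.37] w 0.0833
shift [0.3593, -1.6013, 0.0198] turn [0.0024, -0.0016, 0.0037] rows 11.8 0.11771745158223995
```

>>> carry_out(series=[0.22,-0.98,0,0,0,0.004,-1,0.22,-0.98,0,0,0,0.004,-1,0.22,-0.98,0,0,0,0.004,-1,0.22,-0.98,0,0,0,0.004,-1,0.22,-0.98,0,0,0,0.004,-1,0.22,-0.98,0,0,0,0.004,-1,0.22,-0.98,0,0,0,0.004,-1,0.22,-0.98,0,0,0,0.004,-1])

```text
time_s: 6.05
position: [0.4547, -0.066, 0.2347]
tool_rot: [[0.983, 0.185, -0.001], [0.185, -0.983, 0.001], [-0.0, -0.001, -1.0]]
ft_force: [-0.4, -1.0, -0.1]
width: 0.0914
```

>>> carry_out(series=[0.14,-0.62,0,0,0,0,-1,0.14,-0.62,0,0,0,0,-1,0.14,-0.62,0,0,0,0,-1,0.14,-0.62,0,0,0,0,-1,0.14,-0.62,0,0,0,0,-1,0.14,-0.62,0,0,0,0,-1,0.14,-0.62,0,0,0,0,-1,0.14,-0.62,0,0,0,0,-1])

```text
time_s: 6.72
position: [0.4629, 0.1195, 0.2346]
tool_rot: [[0.983, 0.183, -0.0], [0.183, -0.983, -0.0], [-0.0, 0.0, -1.0]]
ft_force: [-0.9, 0.5, 1.1]
width: 0.091
```

```bash
python3 goto.py 0.4695 0.119 0.132 10.6
python3 - <<'E'
from cell import optics
import cv2
f=optics.grab_frame("wrist"); cv2.imwrite("pics/w3.png",f["pixels"][...,::-1])
E
```

```text
t 6.72 pos [0.4629 0.1195 0.2346] ang 10.56 F [-0.9   0.53  1.1 ] w 0.091
shift [0.0213, 0.0055, 0.342] turn [0.0001, 0.0, -0.0002] rows 2.5 0.005800906529403812
```

View pics/w3.png

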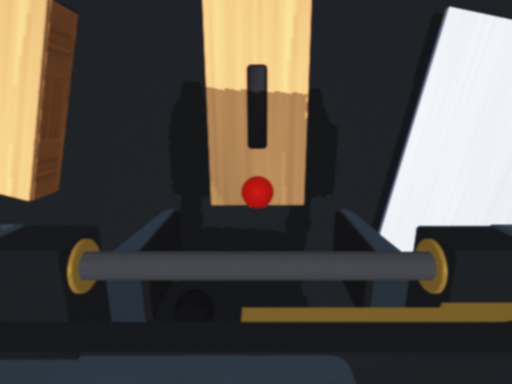

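The knob is at (257,192) and the handle at (257,105), centred and aligned, so I'll descend and grip. Case A stays well clear on the left.

>>> carry_out(series=[0.03,0.003,0.1,0,0,0,-1,0.03,0.003,0.2,0,0,0,-1,0.03,0.003,0.28,0,0,0,-1,0.03,0.003,0.342,0,0,0,-1,0.03,0.003,0.342,0,0,0,-1,0.03,0.003,0.342,0,0,0,-1,0.03,0.003,0.342,0,0,0,-1])

```text
time_s: 7.35
position: [0.4725, 0.12, 0.133]
tool_rot: [[0.983, 0.182, 0.001], [0.182, -0.983, 0.0], [0.001, 0.0, -1.0]]
ft_force: [0.3, 0.3, -0.4]
width: 0.0912
```

>>> carry_out(series=[0,0,0,0,0,0,1,0,0,0,0,0,0,1,0,0,0,0,0,0,1,0,0,0,0,0,0,1,0,0,0,0,0,0,1,0,0,0,0,0,0,1,0,0,0,0,0,0,1,0,0,0,0,0,0,1,0,0,0,0,0,0,1,0,0,0,0,0,0,1,0,0,0,0,0,0,1,0,0,0,0,0,0,1])

```text
time_s: 8.35
position: [0.4719, 0.1206, 0.132]
tool_rot: [[0.983, 0.183, -0.0], [0.183, -0.983, 0.0], [-0.0, -0.0, -1.0]]
ft_force: [-0.2, 0.2, 0.5]
width: 0.0266
```

>>> carry_out(series=[0,0,0,0,0,0,1,0,0,0,0,0,0,1,0.003,0,-0.008,0,0,0,1,0.006,0,-0.016,0,0,0,1,0.01,0,-0.025,0,0,0,1,0.014,0,-0.034,0,0,0,1,0.014,0,-0.034,0,0,0,1,0.014,0,-0.034,0,0,0,1,0.014,0,-0.034,0,0,0,1,0.014,0,-0.034,0,0,0,1,0.014,0,-0.034,0,0,0,1])

```text
time_s: 9.27
position: [0.476, 0.1213, 0.1421]
tool_rot: [[0.983, 0.183, -0.0], [0.183, -0.983, -0.0], [-0.0, -0.0, -1.0]]
ft_force: [0.2, 1.0, -2.2]
width: 0.0266
```

Run:
```python
from cell import optics,get_obs
import cv2,numpy as np
from h import *
for i in range(3):
    f=optics.grab_frame("wrist");print(get_obs()["ft_force"])
cv2.imwrite("pics/w4.png",f["pixels"][...,::-1])
W,ok=cloud(f);p=f["pixels"].astype(int)
m=ok&(p[...,0]>100)&(p[...,0]-p[...,2]>50)&(p[...,1]>60); m[195:]=0; m[:,:170]=0
q=W[m]; q=q[(q[:,2]>.03)&(q[:,2]<.07)]; A=np.c_[q[:,:2],np.ones(len(q))]
c,*_=np.linalg.lstsq(A,q[:,2],rcond=None); print(len(q),c,np.hypot(*c[:2]),q[:,2].min(),q[:,2].max())
```

```text
[ 0.57281238  0.40706603 -2.59279106]
[-0.98195684  1.71167957 -2.12711189]
[-0.76139708 -0.22996603 -1.86917199]
25440 [-0.06305214 -0.01186499  0.08744235] 0.06415878794526989 0.04524327904390485 0.05623560584868477
```

Case B also reads about 2.2 N at 0.064 rad of tip, so it's empty too. By elimination case A is the full one, and I'll check its weight when I lift it.

>>> carry_out(series=[-0.003,0,0.008,0,0,0,1,-0.006,0,0.016,0,0,0,1,-0.01,0,0.025,0,0,0,1,-0.014,0,0.033,0,0,0,1,-0.014,0,0.033,0,0,0,1,-0.014,0,0.033,0,0,0,1,-0.014,0,0.033,0,0,0,-1,-0.014,0,0.033,0,0,0,-1,-0.014,0,0.033,0,0,0,-1,-0.014,0,0.033,0,0,0,-1,-0.014,0,0.033,0,0,0,-1])

```text
time_s: 10.33
position: [0.472, 0.1206, 0.1324]
tool_rot: [[0.983, 0.183, 0.0], [0.183, -0.983, 0.0], [0.0, 0.0, -1.0]]
ft_force: [0.6, 0.4, 0.1]
width: 0.0572
```

>>> carry_out(series=[0,0,-0.1,0,0,0,-1,0,0,-0.22,0,0,0,-1,0,0,-0.34,0,0,0,-1,0,0,-0.34,0,0,0,-1,0,0,-0.34,0,0,0,-1,0,0,-0.34,0,0,0,-1])

```text
time_s: 10.83
position: [0.4717, 0.1206, 0.2341]
tool_rot: [[0.983, 0.183, -0.0], [0.183, -0.983, 0.0], [-0.0, -0.0, -1.0]]
ft_force: [-0.2, 0.2, -0.7]
width: 0.0909
```

```bash
python3 goto.py 0.46 0.3725 0.234 -4.8
```

```text
t 10.83 pos [0.4717 0.1206 0.2341] ang 10.53 F [-0.24  0.16 -0.68] w 0.0909
shift [0.1152, -0.8328, 0.0004] turn [-0.0, 0.0, 0.0852] rows 6.0 2.14128665344454
```

>>> carry_out(series=[0.115,-0.833,0,0,0,0.085,-1,0.115,-0.833,0,0,0,0.085,-1,0.115,-0.833,0,0,0,0.085,-1,0.115,-0.833,0,0,0,0.085,-1,0.115,-0.833,0,0,0,0.085,-1,0.115,-0.833,0,0,0,0.085,-1,0.115,-0.833,0,0,0,0.085,-1,0.115,-0.833,0,0,0,0.085,-1,0.115,-0.833,0,0,0,0.085,-1])

```text
time_s: 11.58
position: [0.4594, 0.3728, 0.2327]
tool_rot: [[0.997, -0.081, -0.002], [-0.081, -0.997, -0.002], [-0.002, 0.002, -1.0]]
ft_force: [0.2, -0.4, -0.1]
width: 0.0912
```

```bash
python3 goto.py 0.506 0.370 0.160 -4.8
python3 - <<'E'
from cell import optics
import cv2,numpy as np
from h import *
f=optics.grab_frame("wrist"); cv2.imwrite("pics/w5.png",f["pixels"][...,::-1])
W,ok=cloud(f);p=f["pixels"].astype(int)
m=ok&(p.max(-1)<70)&(abs(W[...,2]-.081)<.005); m[190:]=0
q=W[m][:,:2].astype(np.float32)*1000; print(len(q),cv2.minAreaRect(q))
m=ok&(p[...,0]-p[...,2]>50)&(abs(W[...,2]-.045)<.004); m[190:]=0;m[:,:150]=0;m[:,370:]=0
q=W[m][:,:2].astype(np.float32)*1000; print(len(q),cv2.minAreaRect(q))
f=optics.grab_frame("top"); cv2.imwrite("pics/t5.png",f["pixels"][...,::-1])
try: analyse(f)
except Exception as e: print(e)
E
```

```text
t 11.58 pos [0.4594 0.3728 0.2327] ang -4.67 F [ 0.17 -0.45 -0.08] w 0.0912
shift [0.156, -0.0039, 0.2419] turn [0.0006, 0.0007, 0.0007] rows 2.1 0.028908506415722502
1338 ((505.4880676269531, 369.8203430175781), (13.413612365722656, 60.94078826904297), 85.67893981933594)
14320 ((528.5655517578125, 368.3646240234375), (90.10638427734375, 136.6439208984375), 85.39945983886719)
case px [ 179  146   49   81 2587] c [0.5386 0.1319] size [184.2  90. ] ang 10.9 H 0.0449 knobtop [0.4683 0.117  0.0809] handle [0.53690546 0.13080489] (60.52577590942383, 15.174234390258789) 10.807106
unsupported operand type(s) for *: 'NoneType' and 'float'
```

View pics/w5.png

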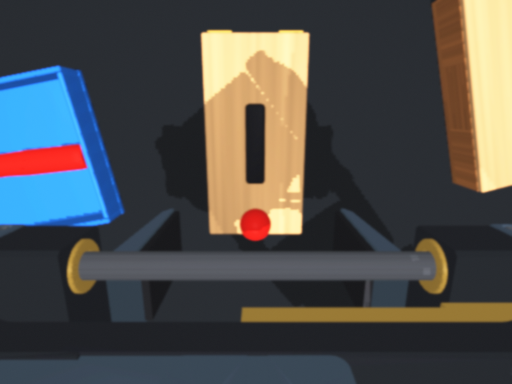

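The wrist view shows case A's handle at (255,143) and knob at (256,224), centred and aligned. Depth puts the handle at (0.506, 0.370) at -4.5°. I'll take the handle with a firmer grip.

>>> carry_out(series=[0.156,-0.003,0.02,0,0,0,-1,0.156,-0.003,0.1,0,0,0,-1,0.156,-0.003,0.2,0,0,0,-1,0.156,-0.003,0.28,0,0,0,-1,0.156,-0.003,0.35,0,0,0,-1,0.156,-0.003,0.35,0,0,0,-1,0.156,-0.003,0.35,0,0,0,-1,0.156,-0.003,0.35,0,0,0,-1], newtons=45)

```text
time_s: 12.35
position: [0.5075, 0.3691, 0.1305]
tool_rot: [[0.996, -0.084, 0.001], [-0.084, -0.996, 0.0], [0.001, -0.001, -1.0]]
ft_force: [0.9, 0.6, 1.1]
width: 0.0911
```

>>> carry_out(series=[0,0,0,0,0,0,1,0,0,0,0,0,0,1,0,0,0,0,0,0,1,0,0,0,0,0,0,1,0,0,0,0,0,0,1,0,0,0,0,0,0,1,0,0,0,0,0,0,1,0,0,0,0,0,0,1,0,0,0,0,0,0,1,0,0,0,0,0,0,1,0,0,0,0,0,0,1,0,0,0,0,0,0,1])

```text
time_s: 13.35
position: [0.5069, 0.3698, 0.1293]
tool_rot: [[0.997, -0.083, 0.0], [-0.083, -0.997, 0.0], [0.0, -0.0, -1.0]]
ft_force: [-0.7, 0.4, -1.4]
width: 0.0155
```

>>> carry_out(series=[0,0,0,0,0,0,1,0,0,0,0,0,0,1,0,0,0,0,0,0,1])

```text
time_s: 13.6
position: [0.507, 0.3697, 0.1293]
tool_rot: [[0.997, -0.083, 0.0], [-0.083, -0.997, 0.0], [0.0, -0.0, -1.0]]
ft_force: [0.5, 2.6, -0.0]
width: 0.016
```

```bash
python3 goto.py 0.535 -0.1 0.3 0
```

```text
t 13.6 pos [0.507  0.3697 0.1293] ang -4.77 F [ 0.52  2.58 -0.01] w 0.016
shift [0.2234, 1.5524, -0.5692] turn [-0.0001, -0.0, -0.0265] rows 12.0 0.6658006210166263
```

>>> carry_out(series=[0,0,-0.02,0,0,0,1,0,0,-0.05,0,0,0,1,0,0,-0.1,0,0,0,1,0,0,-0.16,0,0,0,1,0,0,-0.24,0,0,0,1,0,0,-0.32,0,0,0,1,0,0,-0.4,0,0,0,1,0,0,-0.46,0,0,0,1,0,0,-0.5,0,0,0,1,0,0,-0.5,0,0,0,1,0,0,-0.5,0,0,0,1,0,0,-0.5,0,0,0,1])

```text
time_s: 14.6
position: [0.5063, 0.3692, 0.2784]
tool_rot: [[0.997, -0.083, -0.001], [-0.083, -0.997, -0.001], [-0.001, 0.001, -1.0]]
ft_force: [-1.3, 0.5, -7.8]
width: 0.0158
```

```bash
python3 goto.py 0.5365 -0.104 0.28 0
python3 - <<'E'
from cell import optics,get_obs
import cv2
for i in range(2):
    f=optics.grab_frame("wrist"); print(get_obs()["ft_force"],get_obs()["moment"])
cv2.imwrite("pics/w6.png",f["pixels"][...,::-1])
E
```

```text
t 14.6 pos [0.5063 0.3692 0.2784] ang -4.77 F [-1.31  0.47 -7.79] w 0.0158
shift [0.2313, 1.5636, -0.004] turn [0.0003, 0.0005, -0.0265] rows 11.4 0.6662763064255874
[-0.29854301 -0.58240013 -7.2324708 ] [ 0.04349859  0.01402196 -0.01984732]
[ 0.34511282  0.80733355 -8.26020923] [0.06614601 0.06252754 0.0042242 ]
```

View pics/w6.png

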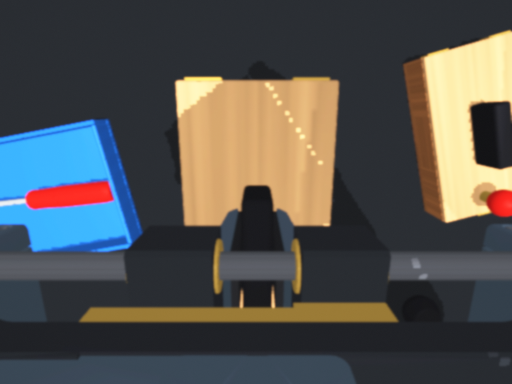

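It weighs about 7.8 N, so this is the full case, and it hangs level and square in the fingers. I'll carry it smoothly over case B to the plate.

>>> carry_out(series=[0.004,0.025,0,0,0,-0.003,1,0.012,0.08,0,0,0,-0.006,1,0.024,0.16,0,0,0,-0.01,1,0.038,0.26,0,0,0,-0.015,1,0.053,0.36,0,0,0,-0.02,1,0.068,0.46,0,0,0,-0.025,1,0.083,0.56,0,0,0,-0.025,1,0.098,0.66,0,0,0,-0.025,1,0.112,0.76,0,0,0,-0.025,1,0.124,0.84,0,0,0,-0.025,1,0.132,0.9,0,0,0,-0.025,1,0.138,0.93,0,0,0,-0.025,1])

```text
time_s: 15.7
position: [0.5246, 0.0856, 0.279]
tool_rot: [[1.0, -0.006, -0.001], [-0.006, -1.0, -0.001], [-0.001, 0.001, -1.0]]
ft_force: [0.0, -0.4, -7.8]
width: 0.0163
```

```bash
python3 goto.py 0.5365 -0.104 0.28 0
```

```text
t 15.7 pos [0.5246 0.0856 0.279 ] ang -0.33 F [ 0.03 -0.42 -7.83] w 0.0163
shift [0.0433, 0.6316, -0.0031] turn [0.0002, 0.0003, -0.0019] rows 4.6 0.047463773681781826
```

>>> carry_out(series=[0.006,0.04,0,0,0,0,1,0.01,0.1,0,0,0,0,1,0.015,0.18,0,0,0,0,1,0.02,0.27,0,0,0,0,1,0.027,0.36,0,0,0,0,1,0.033,0.45,0,0,0,0,1,0.038,0.53,0,0,0,0,1,0.041,0.58,0,0,0,0,1,0.043,0.61,0,0,0,0,1,0.043,0.62,0,0,0,0,1,0.043,0.62,0,0,0,0,1,0.043,0.62,0,0,0,0,1])

```text
time_s: 16.7
position: [0.5369, -0.0971, 0.2792]
tool_rot: [[1.0, -0.004, -0.0], [-0.004, -1.0, 0.0], [-0.0, -0.0, -1.0]]
ft_force: [0.7, 0.8, -7.9]
width: 0.0157
```

```bash
python3 goto.py 0.5365 -0.104 0.155 0
python3 - <<'E'
from cell import optics
import cv2
f=optics.grab_frame("wrist"); cv2.imwrite("pics/w7.png",f["pixels"][...,::-1])
f=optics.grab_frame("side"); cv2.imwrite("pics/s7.png",f["pixels"][...,::-1])
E
```

```text
t 16.7 pos [ 0.5369 -0.0971  0.2792] ang -0.24 F [ 0.72  0.79 -7.86] w 0.0157
shift [-0.001, 0.0233, 0.4139] turn [-0.0002, 0.0001, -0.0013] rows 3.0 0.03339901542472108
```

View pics/w7.png

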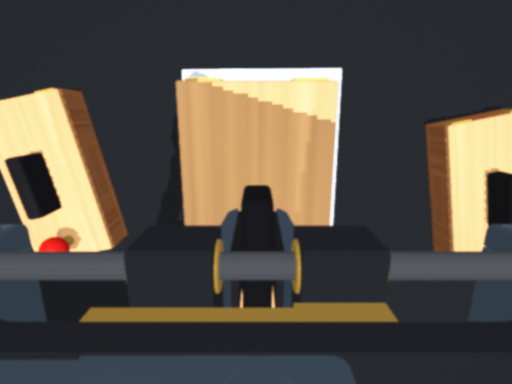

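View pics/s7.png

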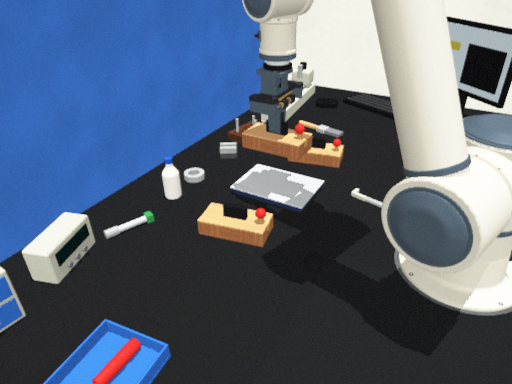

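The wrist view shows the plate directly under the case and parallel to it. The right edge showing at x=340 matches the 7 mm of y still to go. I'll descend to just above the plate and then creep down.

>>> carry_out(series=[0,0.023,0.04,0,0,0,1,0,0.023,0.1,0,0,0,1,0,0.023,0.17,0,0,0,1,0,0.023,0.24,0,0,0,1,0,0.023,0.3,0,0,0,1,0,0.023,0.34,0,0,0,1,0,0.023,0.37,0,0,0,1,0,0.023,0.39,0,0,0,1,0,0.023,0.4,0,0,0,1,0,0.023,0.4,0,0,0,1,0,0.023,0.4,0,0,0,1])

```text
time_s: 17.72
position: [0.5373, -0.1048, 0.1598]
tool_rot: [[1.0, -0.004, 0.001], [-0.004, -1.0, -0.0], [0.001, 0.0, -1.0]]
ft_force: [0.3, 0.8, -7.9]
width: 0.016
```

>>> carry_out(series=[0,0,0.004,0,0,0,1,0,0,0.008,0,0,0,1,0,0,0.011,0,0,0,1,0,0,0.014,0,0,0,1,0,0,0.014,0,0,0,1,0,0,0.014,0,0,0,1,0,0,0.014,0,0,0,1])

```text
time_s: 18.3
position: [0.537, -0.1048, 0.1551]
tool_rot: [[1.0, -0.005, 0.0], [-0.005, -1.0, 0.0], [0.0, -0.0, -1.0]]
ft_force: [0.5, -0.5, -8.0]
width: 0.0156
```

```bash
python3 goto.py 0.5365 -0.104 0.154 0
```

```text
t 18.3 pos [ 0.537  -0.1048  0.1551] ang -0.27 F [ 0.49 -0.47 -8.02] w 0.0156
shift [-0.0016, -0.0028, 0.0038] turn [-0.0, -0.0, -0.0015] rows 0.0 0.03736196840467837
```

>>> carry_out(series=[0,0,0.002,0,0,0,1,0,0,0.004,0,0,0,1,0,0,0.004,0,0,0,1,0,0,0.004,0,0,0,1,0,0,0.004,0,0,0,1])

```text
time_s: 18.72
position: [0.537, -0.1048, 0.1543]
tool_rot: [[1.0, -0.005, 0.0], [-0.005, -1.0, -0.0], [0.0, 0.0, -1.0]]
ft_force: [-2.9, 1.4, 5.7]
width: 0.0157
```

The force has gone from -8 N to +5.7 N, so the case is resting on the plate. I'll open and go straight up.

>>> carry_out(series=[0,0,0,0,0,0,-1,0,0,0,0,0,0,-1,0,0,0,0,0,0,-1,0,0,0,0,0,0,-1,0,0,0,0,0,0,-1,0,0,0,0,0,0,-1])

```text
time_s: 19.22
position: [0.537, -0.1048, 0.1539]
tool_rot: [[1.0, -0.005, 0.0], [-0.005, -1.0, 0.0], [0.0, -0.0, -1.0]]
ft_force: [0.2, -0.1, -0.8]
width: 0.0528
```

>>> carry_out(series=[0,0,-0.05,0,0,0,-1,0,0,-0.15,0,0,0,-1,0,0,-0.27,0,0,0,-1,0,0,-0.4,0,0,0,-1,0,0,-0.5,0,0,0,-1,-0.3,0,-0.5,0,0,0,-1,-0.4,0,-0.5,0,0,0,-1,-0.4,0,-0.5,0,0,0,-1,-0.4,0,-0.5,0,0,0,-1,-0.4,0,-0.5,0,0,0,-1,-0.4,0,-0.5,0,0,0,-1])

```text
time_s: 20.13
position: [0.4174, -0.1045, 0.3043]
tool_rot: [[1.0, -0.005, 0.001], [-0.005, -1.0, -0.0], [0.001, 0.0, -1.0]]
ft_force: [0.5, -0.8, -1.1]
width: 0.0909
```

```bash
sed -i 's/np.round(kb,4)/kb/' h.py
python3 - <<'E'
from cell import optics,get_obs
import cv2,numpy as np
from h import *
for n in ["top","wrist","side"]:
    f=optics.grab_frame(n); cv2.imwrite(f"pics/{n}8.png",f["pixels"][...,::-1])
    if n!="side":
        W,ok=cloud(f);p=f["pixels"].astype(int)
        m=ok&(p[...,0]-p[...,2]>50)&(p[...,1]>60)&(abs(W[...,2]-.07)<.005)&(abs(W[...,1]+.104)<.08)
        q=W[m]; c,*_=np.linalg.lstsq(np.c_[q[:,:2],np.ones(len(q))],q[:,2],rcond=None)
        print(n,cv2.minAreaRect(q[:,:2].astype(np.float32)*1000),"tilt",np.hypot(*c[:2]),np.median(q[:,2]))
        if n=="top": analyse(f)
print(get_obs()["position"],get_obs()["time_s"])
E
```

```text
top ((603.81494140625, -72.62994384765625), (42.8015251159668, 83.49734497070312), 49.9572868347168) tilt 0.024234446974265255 0.07017538697662518
case px [ 179  146   49   81 2586] c [0.5384 0.1318] size [183.5  90.3] ang 10.8 H 0.0449 knobtop [0.46844094 0.11689035 0.08089436] handle [0.53728638 0.13076361] (61.255924224853516, 15.171226501464844) 10.9461775
wrist ((518.808837890625, -105.42959594726562), (88.91435241699219, 149.2036895751953), 89.74726867675781) tilt 0.0005430669122887829 0.07121177694353059
[ 0.41789377 -0.10443013  0.30385909] 20.2833
```

View pics/top8.png

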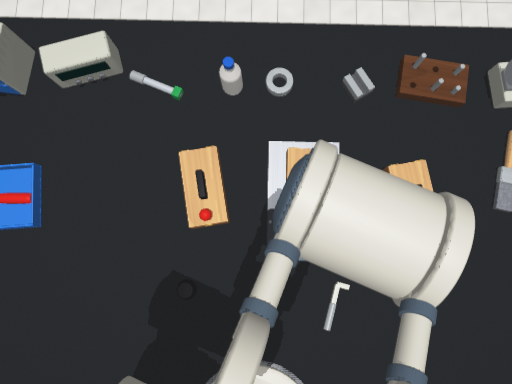

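View pics/wrist8.png

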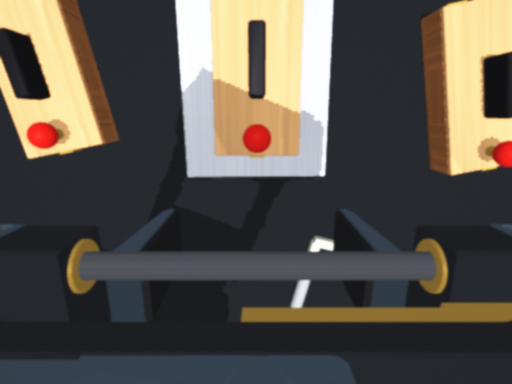

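The wrist view shows the case in the middle of the plate. Its knob is at (257,137), with equal silver margins left and right. Depth gives a centre of about (0.534, -0.105) against the plate's (0.536, -0.104), with 0.0005 rad of tilt. B is unmoved and C lies flat. The gripper is clear, so I'll hand in.

```bash
python3 -c "
from cell import close_job
print(close_job())"
```

```text
the job is handed in; nothing more can be done
None
```

The full case is on the measuring plate and the job is handed in, at about 20 s of the 58 s allowed. I found it by weighing the other two.

- **Finding it:** I raised the case at about y = -0.36 and then the one at about y = +0.13 by their knobs. Each tipped 0.064 rad and read about 2.2 N, within the empty range. I didn't tip the third case (about y = +0.37). I took it as full by elimination, and its lift confirmed that at about 7.8 N.
- **Last checks:** The full case is within about 3 mm of the plate's centre and about 0.3° off its long axis. It lies flat (0.0005 rad), and the gripper was clear of everything.
- **Empty cases:** The y = +0.13 case was measured again and is within 1 mm of where it started. The y = -0.36 case was hidden from the top camera by the arm. I only saw it in the wrist picture, lying in place, so I didn't measure its final position.
- **Readings that disagreed:** The top camera's fit of the full case (0.024 rad tilt, wrong centre) came from a view partly blocked by the arm, so I discarded it. The force readings scatter by about 0.7 N, much less than the gap between full and empty.

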